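# Kit the parts for one pendant lamp

## Robot

A 6-joint arm with a two-finger parallel gripper is mounted at the origin on the work surface. World frame = base frame: x ahead of the robot, y to its left, z up, the work surface at z = 0. Lengths are in m, angles in rad, forces in N, time in s.
With the tool pointing down it reaches from about 0.2 to 0.875 m from the base axis. Payload 3.4 kg.
Tool frame: the origin (TCP) lies at the very end of the fingers, on their centre line; the grasp point (between the pads) lies r.grip_point_offset behind it (r.grip_point_offset is the distance from the TCP to the grasp point, in m); z points along the fingers, y is the line along which they close (so a half turn about z gives the same grasp; the last joint's range is limited). The gripper opens to 94 mm and grips with 3 to 60 N. Pads are 16 mm wide; open, the fingers measure 119 mm over their backs; the gripper's body (75 mm by 177 mm) begins 78 mm behind the grasp point.
Start: joints at [-1.274, 0.276, 1.505, -0, 1.361, -0.121], TCP at [0.233, -0.526, 0.166] pointing down, gripper open.
Joint ranges: [-2.89, 2.89], [-0.75, 2.08], [0.22, 2.7], [-1.18, 4.32], [0.11, 2.71], [-2.7, 2.7]. Speed limits (rad/s): [2.57, 2.57, 3.14, 3.14, 3.14, 3.14].

## Interface

Orientations are given as a unit quaternion [w, x, y, z].
In Python, from station import r gives the robot as it stands.
- The arm moves only by the tool move_arm, never from a script. Its argument "plan" is one flat list of numbers, 7 for each row, row after row: the shift along the tool's x, y, z in mm, then the turn, a rotation vector about the tool's x, y, z in rad, then the gripper command: -1 is fully open, 1 is shut, values between are in proportion. In form: [x, y, z, rx, ry, rz, claw, x, y, z, rx, ry, rz, claw, ...]. A call has 1 to 10 rows; each row is the pose to reach, as a shift and turn from the pose commanded when the call began, along the tool's axes at that moment; what a row does not reach only later rows make up. A row lasts 1/12 s, in which the tool goes at most 41.7 mm and 7.16 degrees, less where a joint would pass 70% of its speed; a pose out of reach is approached as far as the arm can. A call with a gripper value outside its range is refused whole. The fingers move at their own pace and stop on an object; "newtons" is the grip in N (left out, the last holds). Time passes only in rows, so rows that repeat a pose let the fingers close. It gives the time, the measured TCP pose, the force, the opening and the grip force at its end, in the units of the state.
- r.state(): the state, without advancing time (a new reading comes with each control period).
- r.capture(name): name is "side" or "top"; returns the picture (420x560x3 uint8, red, green, blue); there is no depth.
- r.camera_model(name): a dict with "fx", "fy", "cx", "cy" (pixels), "R" (3x3) and "t" (3): a world point X has camera coordinates R X + t. Camera axes: x right, y down, z forward; pixel columns grow to the right and rows downward; lengths in m; the calibration is good to about 2 mm. A picture is of the moment at which its call begins. camera_model takes no time and is no camera call.
- r.close_job(): hands the job in; it is judged then, once.
The state is a dict: "t": time; "joint_positions": joint angles; "qd": joint speeds; "joint_torque": joint torques, N m; "eef_pos": TCP position; "tcp_rot": TCP orientation; "wrist_force": force on the tool from outside, world axes, zero at the start; "wrist_torque": the same for the moment, N m; "grip_width": finger opening in m; "grasp_force": force on a finger pad.
Only numpy, scipy, OpenCV 4.12 (cv2) and the standard library are available. Lean on these libraries where they do the work, as an engineer would, in place of code of your own. Each camera call takes 0.05 s, during which the arm holds its last target. There are 200 camera calls.

## Task

Put together the parts kit for one large pendant lamp in the grey caddy: the wider lampholder goes upright in the small square bin, the longer mounting bar flat in the long bin, the canopy (bell with a stem) in the large square bin and the shade gallery (flat flange with a thick neck) in the round dish, each standing or lying on the bin floor the same way up as it is now. Leave the slim lampholder and the short mounting bar where they are.

Things in the scene. Friction and masses are not known exactly. Their poses are not given: they have to be found in the camera images.
- wide_holder: Wider brass lampholder (40 mm, goes in the kit): upright round cylinder, 40 mm diameter, 62 mm high, the top 12 mm tapering to 22 mm diameter; straight sides below 50 mm. Origin at the centre of its underside, z up along its axis. About 110 g.
- slim_holder: Slim brass lampholder (look-alike, not in the kit): the same shape but 27 mm diameter and 52 mm high. Origin at the centre of its underside, z up.
- long_bar: Longer steel mounting bar (goes in the kit): flat bar 110 mm long (its x axis), 18 mm wide (y), 8 mm thick, with dark screw holes, lying flat on the bench. Origin at the centre of its underside, z up. About 90 g.
- short_bar: Short steel mounting bar (look-alike, not in the kit): the same but 72 mm long. Origin at the centre of its underside, x along its length, z up.
- canopy: Aluminium ceiling canopy: round bell 74 mm diameter at the foot, 34 mm high, with a straight upright stem of 14 mm diameter on top reaching from 34 to 60 mm above its underside. Origin at the centre of its underside, z up along the stem. About 140 g.
- gallery: Brass shade gallery: flat round flange 64 mm diameter and 12 mm high with a straight neck of 30 mm diameter on top, reaching from 12.5 to 40 mm above its underside. Origin at the centre of its underside, z up along the neck. About 120 g.
- small_bin: Small square blue bin for the wider lampholder: outside 72 x 72 mm, 22 mm high, inside 66 x 66 mm, walls and floor 3 mm. Origin at the centre of its underside (5 mm above the bench), x and y along its sides, z up. The four bins are fixed in one shallow grey tray (335 x 245 mm, rim 16 mm above the bench), share its yaw and swap places from start to start; nothing of it moves.
- long_bin: Long blue bin for the longer mounting bar: outside 144 mm (its x axis) x 68 mm (y), 18 mm high, inside 138 x 62 mm, walls and floor 3 mm. Origin at the centre of its underside (5 mm above the bench), z up. In the same tray.
- large_bin: Large square blue bin for the canopy: outside 106 x 106 mm, 22 mm high, inside 100 x 100 mm, walls and floor 3 mm. Origin at the centre of its underside (5 mm above the bench), x and y along its sides, z up. In the same tray.
- round_dish: Round blue dish for the shade gallery: outside diameter 96 mm, 22 mm high, inside diameter 90 mm, walls and floor 3 mm. Origin at the centre of its underside (5 mm above the bench), z up. In the same tray.
Not all that is in view belongs to the job. Leave any pink or red look-alike of the canopy alone.

How it is judged:
At the end, for the whole second after the job is handed in: Wide lampholder in the small bin (21 mm of its centre), long bar in the long bin (30), canopy in the large bin (21), gallery in the round dish (17): anywhere inside will do, on the bin floor (5 mm, tilt 7 degrees), same way up, still; slim lampholder and short bar within 30 mm of their starts (horizontal distance between wide_holder and small_bin below 0.021 m and z of wide_holder in the frame of small_bin between -0.002 and 0.008 m and angle between each of wide_holder, long_bar, canopy, gallery's own z axis and vertical below 0.12 rad and linear speed of each of wide_holder, long_bar, canopy, gallery below 0.02 m/s and angular speed of each of wide_holder, long_bar, canopy, gallery below 0.2 rad/s and horizontal distance between long_bar and long_bin below 0.03 m and z of long_bar in the frame of long_bin between -0.002 and 0.008 m and horizontal distance between canopy and large_bin below 0.021 m and z of canopy in the frame of large_bin between -0.002 and 0.008 m and horizontal distance between gallery and round_dish below 0.017 m and z of gallery in the frame of round_dish between -0.002 and 0.008 m and distance of each of slim_holder, short_bar from where it was at the start of the episode below 0.03 m); the robot touches nothing.
It fails at once if the slim holder is moved by more than 30 mm (distance of slim_holder from where it was at the start of the episode above 0.03 m).
It fails at once if the short bar is moved by more than 30 mm (distance of short_bar from where it was at the start of the episode above 0.03 m).
It also fails if it takes over 104 s, if anything falls off the work surface, if the arm or the gripper's body presses on something with over 40 N, if the wrist force passes 120 N, or if a joint passes its speed limit or range.

## Working session

There is one attempt and no reset: what is moved stays moved. The work goes in short steps, Python scripts to look and compute and a tool call to move; the robot and the scene stay as the last step left them, time stands still between calls to the robot, and variables do not carry over. Pictures are saved under pics/ and viewed, at most 16 in all, crops included, and the job is handed in when it is done.

Besides the shell and the picture viewer there is one more tool, called after "Emit:" in YAML: its name, and indented under it one key for each argument. move_arm: Moves the arm, as the interface text tells. Its arguments: {"type":"object","properties":{"plan":{"type":"array","items":{"type":"number"}},"newtons":{"type":"number"}},"required":["plan"]}

```bash
mkdir -p pics
python3 - <<'E'
from station import r
import cv2,numpy as np
for n in("top","side"):
    cv2.imwrite(f"pics/{n}0.png",r.capture(n)[:,:,::-1]); m=r.camera_model(n)
    print(n,m["fx"],m["fy"],m["cx"],m["cy"],np.round(m["R"],3).tolist(),np.round(m["t"],3), -np.array(m["R"]).T@m["t"])
print(r.state(),r.grip_point_offset)
E
```

```text
top 403.0042076017488 403.0042076017488 277.3758458555276 203.1573891507822 [[0.008, -1.0, 0.014], [-1.0, -0.008, -0.024], [0.024, -0.014, -1.0]] [0.077 0.466 1.168] [0.43738664 0.09704432 1.17732204]
side 517.3303083573538 517.3303083573538 280.1189430195529 201.5979947873904 [[-0.999, -0.035, 0.01], [-0.026, 0.483, -0.875], [0.026, -0.875, -0.483]] [0.479 0.025 1.168] [0.44902898 1.0270861  0.58142807]
{'t': 0.1, 'joint_positions': array([-1.27401387e+00,  2.76495352e-01,  1.50595253e+00, -4.00823933e-05,
        1.36068803e+00, -1.21037993e-01]), 'qd': array([-0.00160124, -0.00241814, -0.00236466,  0.00061366,  0.00138816,
       -0.00020959]), 'joint_torque': array([ 1.32808724e-03, -4.05456841e+01, -2.37779957e+01,  7.03672506e-02,
        2.98827176e-02, -5.62763728e-05]), 'eef_pos': array([ 0.23311692, -0.52503042,  0.16563356]), 'tcp_rot': array([-7.66932086e-04,  9.78256347e-01,  2.07397983e-01, -8.72391568e-05]), 'wrist_force': array([-0.04437362, -0.55123371, -0.31616654]), 'wrist_torque': array([-0.00333556,  0.01178126,  0.01667782]), 'grasp_force': 0.0, 'grip_width': 0.09380101445872185} 0.0188
```

View pics/top0.png

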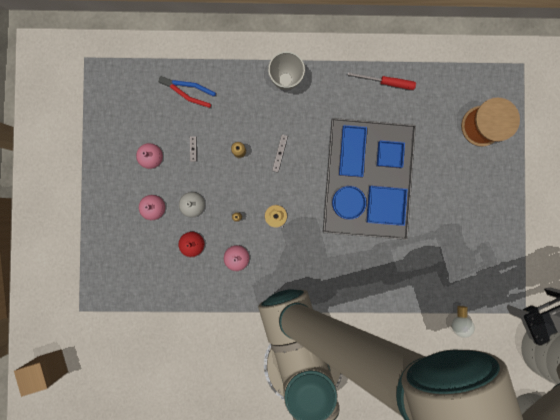

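View pics/side0.png

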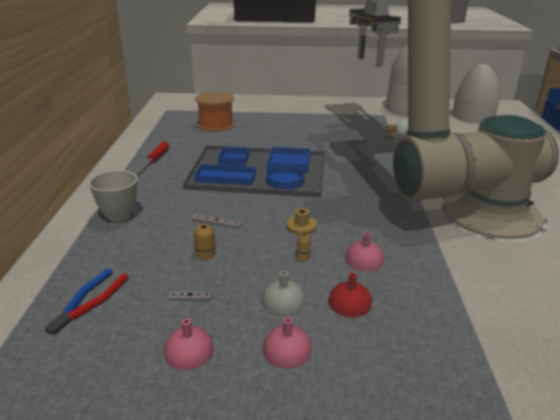

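The side view matches the top view. Candidates, by top-view pixel:
- **Canopy:** silver (192,204). The pink ones at (150,155), (152,207) and (237,258) and the red one at (191,244) are decoys.
- **Wide holder:** (238,150); the slim one is at (237,216).
- **Long bar:** (280,153); the short one is at (193,148).
- **Gallery:** (276,216).

Next is a close crop to check these choices.

Run:
```python
import cv2,numpy as np
a=cv2.imread("pics/top0.png")
c=cv2.resize(a[120:270,130:330],None,fx=4,fy=4,interpolation=cv2.INTER_CUBIC);cv2.imwrite("pics/crop1.png",c)
```

```text
(no output)
```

View pics/crop1.png

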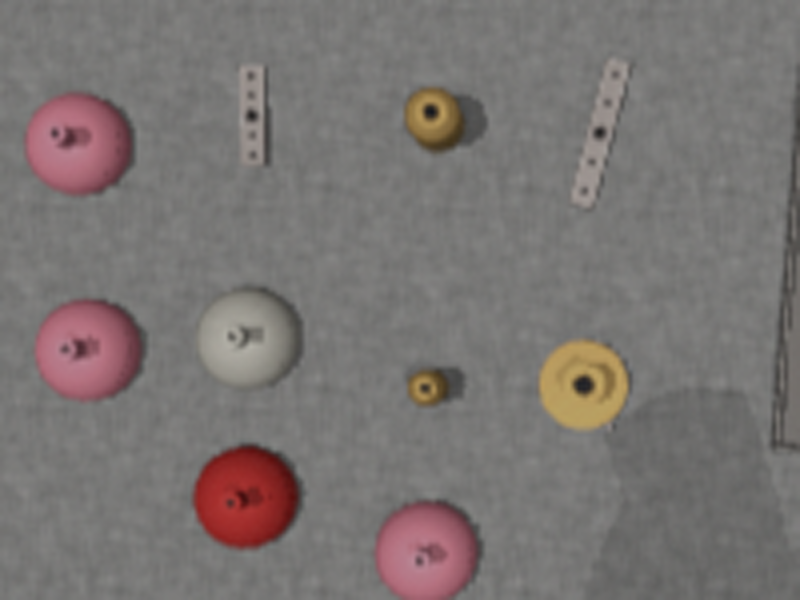

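```bash
cat > h.py <<'E'
from station import r
import numpy as np,cv2
def ray(n,u,v,z):
    m=r.camera_model(n);R=np.array(m["R"]);c=-R.T@m["t"]
    d=R.T@np.array([(u-m["cx"])/m["fx"],(v-m["cy"])/m["fy"],1]);return (c+d*(z-c[2])/d[2])
def proj(n,X):
    m=r.camera_model(n);p=np.array(m["R"])@X+m["t"];return np.array([m["fx"]*p[0]/p[2]+m["cx"],m["fy"]*p[1]/p[2]+m["cy"]])
E
python3 - <<'E'
from h import *
a=cv2.imread("pics/top0.png");c=lambda u,v:(130+(u+.5)/4-.5,120+(v+.5)/4-.5)
for n,u,v,z in[("wide top",431,112,.062),("slim top",425,387,.052),("canopy stem",237,338,.06),("canopy foot",249,338,0.005),("gal neck",583,385,.04),("gal flange",584,385,.006),("lbar",600,132,.008),("lbar e1",617,77,.008),("lbar e2",585,191,.008),("sbar",252,116,.008)]:
    print(n,np.round(ray("top",*c(u,v),z),4))
hsv=cv2.cvtColor(a,cv2.COLOR_BGR2HSV)
m=cv2.inRange(hsv,(100,120,40),(130,255,255));m[:,:320]=0;m[:,420:]=0;m[:115]=0;m[250:]=0
for k in cv2.findContours(m,cv2.RETR_EXTERNAL,cv2.CHAIN_APPROX_NONE)[0]:
    if cv2.contourArea(k)<200: continue
    q=cv2.minAreaRect(k);b=np.array([ray("top",*p,.026)[:2] for p in cv2.boxPoints(q)])
    e=b[1]-b[0];f=b[2]-b[1]
    print("bin",np.round(q[0],1),b.mean(0).round(4),np.linalg.norm(e).round(3),np.linalg.norm(f).round(3),"angs",np.degrees(np.arctan2(e[1],e[0])).round(1))
# side-view checks
s=cv2.imread("pics/side0.png")
for n,u,v,z in[("wide",204.5,229,.062),("canopy",284,274,.06),("gal",302,213,.04),("lbar",217,220,.008)]: print("side",n,ray("side",u,v,z).round(4))
E
```

```text
wide top [0.6176 0.1936 0.062 ]
slim top [0.4269 0.1967 0.052 ]
canopy stem [0.4599 0.3261 0.06  ]
canopy foot [0.461  0.3287 0.005 ]
gal neck [0.429  0.0865 0.04  ]
gal flange [0.4288 0.0855 0.006 ]
lbar [0.613  0.0753 0.008 ]
lbar e1 [0.6533 0.0632 0.008 ]
lbar e2 [0.5698 0.0859 0.008 ]
sbar [0.6222 0.328  0.008 ]
bin [386.6 205.2] [ 0.4621 -0.2325] 0.105 0.111 angs -4.3
bin [348.5 202. ] [ 0.4703 -0.1229] 0.095 0.092 angs -89.5
bin [390.4 153.7] [ 0.6103 -0.2434] 0.072 0.077 angs -4.7
bin [352.5 150.6] [ 0.6181 -0.1339] 0.143 0.07 angs -4.3
side wide [0.6154 0.2017 0.062 ]
side canopy [0.4614 0.332  0.06  ]
side gal [0.4304 0.0938 0.04  ]
side lbar [0.6119 0.0783 0.008 ]
```

The crop confirms the choices, with the silver canopy at (192,204) and the wide holder at (237,148). Stem and foot agree to 3 mm, and the bin sizes match. I start with the gallery, squaring the tool with the world axes on the way.

Emit:
move_arm:
  plan: [427,-479,0,0,0,0.418,-1,427,-479,0,0,0,0.418,-1,427,-479,0,0,0,0.418,-1,427,-479,0,0,0,0.418,-1,427,-479,0,0,0,0.418,-1,427,-479,0,0,0,0.418,-1,427,-479,0,0,0,0.418,-1,427,-479,0,0,0,0.418,-1,427,-479,0,0,0,0.418,-1,427,-479,0,0,0,0.418,-1]

```text
t: 0.93
eef_pos: [0.3603, -0.1267, 0.1663]
tcp_rot: [0.0, 1.0, -0.0, 0.0]
wrist_force: [1.3, -0.5, 0.6]
grip_width: 0.0937
grasp_force: 0.0
```

Emit:
move_arm:
  plan: [69,-213,60,0,0,0,-1,69,-213,60,0,0,0,-1,69,-213,60,0,0,0,-1,69,-213,60,0,0,0,-1,69,-213,60,0,0,0,-1,69,-213,60,0,0,0,-1,69,-213,90,0,0,0,-1,69,-213,90,0,0,0,-1]

```text
t: 1.6
eef_pos: [0.4256, 0.0854, 0.0726]
tcp_rot: [0.0, 1.0, 0.002, -0.004]
wrist_force: [-1.2, -0.1, -0.8]
grip_width: 0.0941
grasp_force: 0.0
```

Emit:
move_arm:
  plan: [0,0,40,0,0,0,-1,0,0,54,0,0,0,-1,0,0,54,0,0,0,-1,0,0,54,0,0,0,-1]

```text
t: 1.93
eef_pos: [0.4291, 0.0836, 0.0225]
tcp_rot: [0.0, 1.0, -0.001, -0.001]
wrist_force: [0.1, -0.2, 0.7]
grip_width: 0.0936
grasp_force: 0.0
```

Run:
```python
from h import *
s=r.capture("side");cv2.imwrite("pics/s1.png",cv2.resize(s[150:300,200:400,::-1],None,fx=4,fy=4));print(r.state()["eef_pos"])
```

```text
[0.43027391 0.08363977 0.02333875]
```

View pics/s1.png

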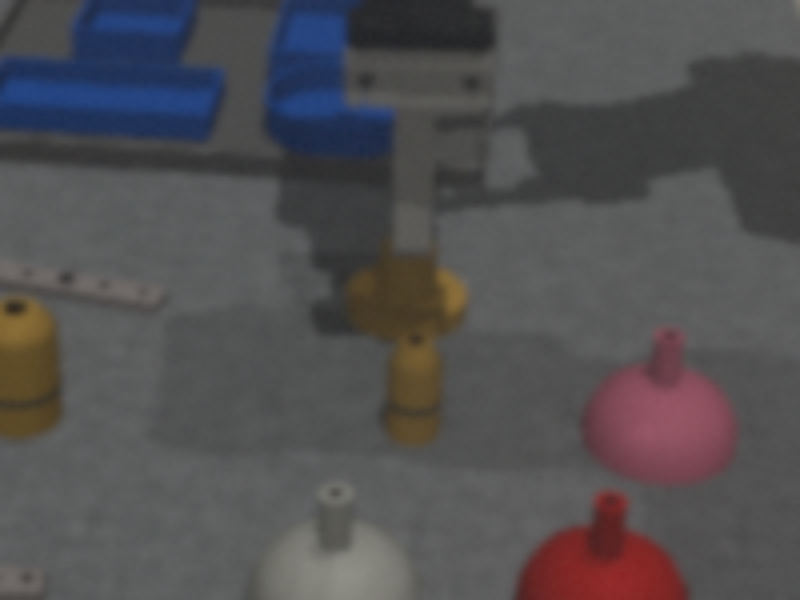

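The near finger (crop column ~415) lines up with the gallery neck (~408) at the right depth. I lower 7 mm and grip.

Emit:
move_arm:
  plan: [0,-2,7,0,0,0,-1,0,-2,7,0,0,0,1,0,-2,7,0,0,0,1,0,-2,7,0,0,0,1,0,-2,7,0,0,0,1,0,-2,7,0,0,0,1,0,-2,7,0,0,0,1,0,-2,7,0,0,0,1]
  newtons: 30

```text
t: 2.65
eef_pos: [0.4296, 0.0862, 0.0154]
tcp_rot: [0.0, 1.0, -0.0, 0.0]
wrist_force: [0.2, 0.3, 0.0]
grip_width: 0.0507
grasp_force: 0.0
```

Emit:
move_arm:
  plan: [0,0,0,0,0,0,1,0,0,0,0,0,0,1,0,0,0,0,0,0,1,0,0,0,0,0,0,1,0,0,0,0,0,0,1,0,0,0,0,0,0,1,0,0,-15,0,0,0,1,0,0,-40,0,0,0,1,0,0,-60,0,0,0,1,0,0,-60,0,0,0,1]

```text
t: 3.48
eef_pos: [0.4328, 0.0863, 0.0787]
tcp_rot: [-0.0, 1.0, -0.0, 0.004]
wrist_force: [0.2, 0.1, -1.1]
grip_width: 0.0006
grasp_force: 0.0
```

The fingers closed on nothing, so I look again.

Run:
```python
from h import *
s=r.capture("side");t=r.capture("top")
f=lambda a:cv2.resize(a[:,:,::-1],(400,300),interpolation=cv2.INTER_CUBIC)
cv2.imwrite("pics/s2.png",np.vstack([np.hstack([f(s[180:280,230:363]),f(t[170:270,210:343])]),np.hstack([f(s[60:360,100:500]),f(t[60:360,100:500])])]));print(r.state()["eef_pos"])
```

```text
[0.43000847 0.08618747 0.07572884]
```

View pics/s2.png

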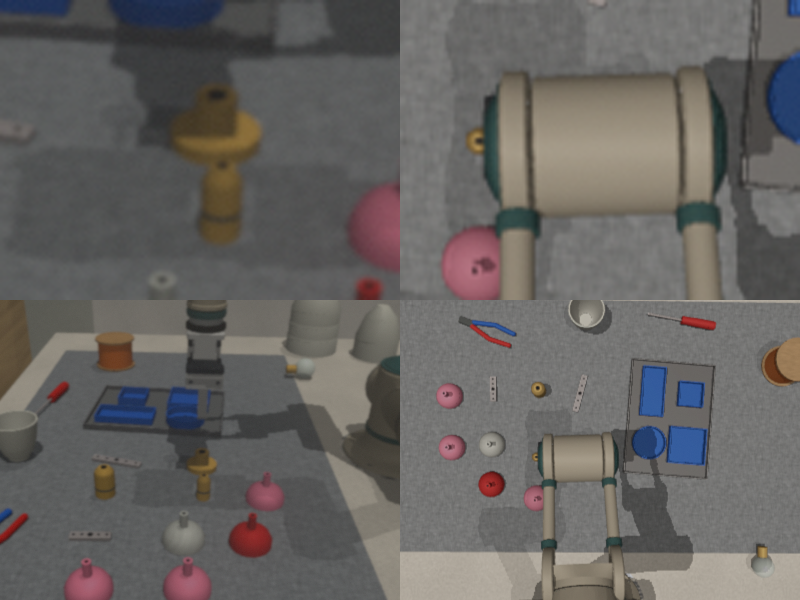

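Run:
```python
from h import *
p=r.state()["eef_pos"];print(proj("side",p),proj("side",[.43,.0836,.0233]),proj("side",[.429,.0865,.04]),proj("side",[.429,.0865,0]),proj("top",p), proj("side",[.43,.0,.0233]),r.state()["grip_width"])
s=cv2.imread("pics/s1.png")
```

```text
[302.69408072 196.18032363] [301.91230915 217.41028536] [302.63796147 211.27138757] [302.04719129 227.51468064] [275.61843356 215.61343726] [301.84046678 198.54146661] 0.0005840447880919729
```

Run:
```python
from h import *
s=r.capture("side")
a=cv2.resize(s[90:250,240:373,::-1],None,fx=4,fy=3.7,interpolation=cv2.INTER_CUBIC)
cv2.imwrite("pics/s3.png",cv2.convertScaleAbs(a,alpha=1.6,beta=20))
st=r.state();print(st["eef_pos"],st["joint_positions"],st["grip_width"])
```

```text
[0.42902605 0.08613413 0.0749124 ] [ 3.89584899e-02  1.46770651e-01  1.92546626e+00 -1.09387033e-04
  1.06996088e+00  1.61004332e+00] 0.0006237868440257192
```

View pics/s3.png

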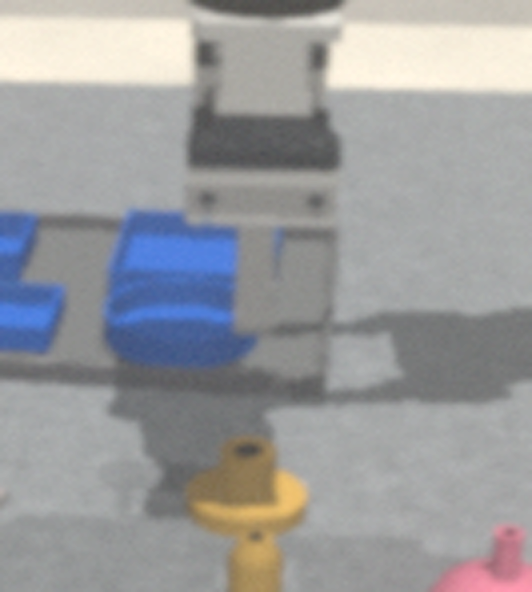

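Run:
```python
from h import *
p=np.array([.2331,-.5250,.1656]);y=np.array([.406,-.914,0])*.055
for dz in(0,.04): print(proj("side",p+y+[0,0,dz]),proj("side",p-y+[0,0,dz]))
print(ray("top",278,218,.35),ray("top",278,218,.25),proj("side",[.429,.086,.075+.04]),proj("side",[.429,.086,.075+.097]))
```

```text
[359.45076212  70.59980898] [378.23201409  79.90531592]
[360.55956512  57.52279307] [379.65094159  66.1668435 ]
[0.4269874  0.08396613 0.35      ] [0.42573042 0.08238534 0.25      ] [303.80315019 179.08973994] [304.74465838 153.19896098]
```

Run:
```python
from h import *
a=cv2.imread("pics/side0.png")[0:100,320:420]
cv2.imwrite("pics/s4.png",cv2.convertScaleAbs(cv2.resize(a,None,fx=5,fy=5,interpolation=cv2.INTER_CUBIC),alpha=1.6,beta=20))
```

```text
(no output)
```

View pics/s4.png

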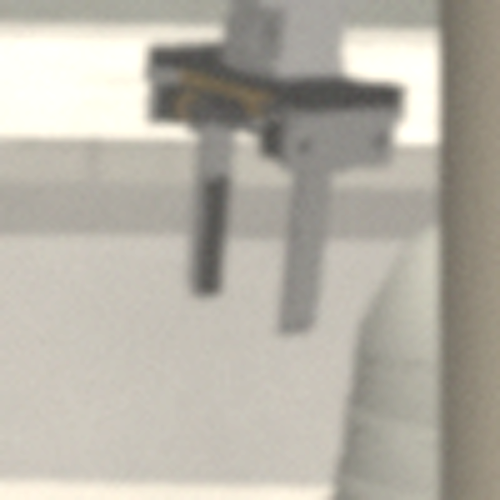

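The finger ends sit about 13 px above the projected TCP, both here and at the start, so the true tip is about 38 mm above the reported TCP. x and y agree. I'll correct z by +38 mm: command a reported z of about -18 mm for the gallery, then check from the side.

Emit:
move_arm:
  plan: [0,0,20,0,0,0,-0.4,0,0,40,0,0,0,-0.4,0,0,50,0,0,0,-0.4,0,0,50,0,0,0,-0.4,0,0,50,0,0,0,-0.4,0,0,50,0,0,0,-0.4,0,0,50,0,0,0,-0.4,0,0,50,0,0,0,-0.4,0,0,50,0,0,0,-0.4,0,0,50,0,0,0,-0.4]

```text
t: 4.47
eef_pos: [0.4299, 0.0862, 0.0258]
tcp_rot: [0.0, 1.0, -0.0, 0.001]
wrist_force: [0.4, 0.5, 1.2]
grip_width: 0.063
grasp_force: 0.0
```

Emit:
move_arm:
  plan: [0,0,30,0,0,0,-0.4,0,0,40,0,0,0,-0.4,0,0,43,0,0,0,-0.4,0,0,43,0,0,0,-0.4,0,0,43,0,0,0,-0.4]

```text
t: 4.88
eef_pos: [0.4302, 0.0862, -0.0172]
tcp_rot: [0.0, 1.0, -0.0, 0.0]
wrist_force: [-0.2, 1.0, 0.7]
grip_width: 0.0659
grasp_force: 0.0
```

Run:
```python
from h import *
s=r.capture("side")
a=cv2.resize(s[130:250,240:373,::-1],None,fx=5,fy=5,interpolation=cv2.INTER_CUBIC)
cv2.imwrite("pics/s5.png",cv2.convertScaleAbs(a,alpha=1.6,beta=20))
st=r.state();print(st["eef_pos"],st["wrist_force"],st["grip_width"])
p=st["eef_pos"]
for dy in(-.033,.033):
  for dz in (0.032,.038,.044): print(dy,dz,(proj("side",p+[0,dy,dz])-[240,130])*5)
```

```text
[ 0.43051374  0.0862147  -0.01693314] [ 0.13556492 -0.45328409  0.48532629] 0.06584943804200165
-0.033 0.032 [307.66151224 417.71554677]
-0.033 0.038 [308.0828142 405.7683899]
-0.033 0.044 [308.50629903 393.75933158]
0.033 0.032 [307.86897786 498.15002211]
0.033 0.038 [308.31369416 485.77402483]
0.033 0.044 [308.76083995 473.33041696]
```

View pics/s5.png

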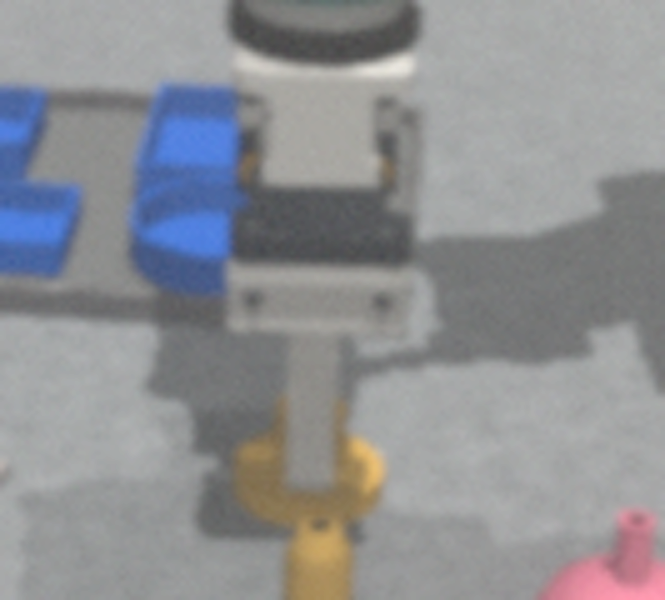

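The near finger now overlaps the neck, its tip at crop (310,490), which fits an offset of about 38–42 mm. I grip and lift.

Emit:
move_arm:
  plan: [0,0,0,0,0,0,1,0,0,0,0,0,0,1,0,0,0,0,0,0,1,0,0,0,0,0,0,1,0,0,0,0,0,0,1,0,0,0,0,0,0,1,0,0,0,0,0,0,1,0,0,0,0,0,0,1,0,0,-15,0,0,0,1,0,0,-50,0,0,0,1]
  newtons: 30

```text
t: 5.77
eef_pos: [0.4251, 0.086, 0.0295]
tcp_rot: [0.0, 1.0, -0.0, -0.005]
wrist_force: [0.8, -0.1, -2.5]
grip_width: 0.0293
grasp_force: 30.0
```

Held, at 29 mm width and 30 N. Now over to the dish at (0.470, -0.123).

Emit:
move_arm:
  plan: [40,209,0,0,0,0,1,40,209,0,0,0,0,1,40,209,0,0,0,0,1,40,209,0,0,0,0,1,40,209,0,0,0,0,1,40,209,0,0,0,0,1,40,209,0,0,0,0,1,40,209,20,0,0,0,1,40,209,30,0,0,0,1,40,209,30,0,0,0,1]

```text
t: 6.6
eef_pos: [0.4664, -0.1203, 0.0002]
tcp_rot: [-0.002, 1.0, 0.0, -0.003]
wrist_force: [-0.1, -0.3, -1.8]
grip_width: 0.0294
grasp_force: 30.0
```

Run:
```python
from h import *
s=r.capture("side")
a=cv2.resize(s[110:210,190:323,::-1],None,fx=5,fy=5,interpolation=cv2.INTER_CUBIC)
cv2.imwrite("pics/s6.png",cv2.convertScaleAbs(a,alpha=1.6,beta=20))
st=r.state();print(st["eef_pos"],st["wrist_force"],st["grip_width"])
```

```text
[ 0.46749826 -0.12068757  0.00123696] [ 0.02794578 -0.19897815 -1.80233403] 0.02948482723183904
```

View pics/s6.png

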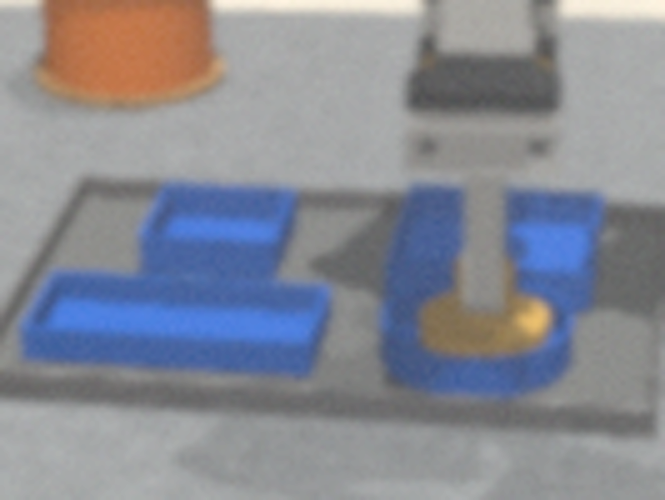

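The gallery flange hangs centrally over the dish, at crop (487,322) against (480,330). I lower 11 mm, release, and rise.

Emit:
move_arm:
  plan: [2,2,7,0,0,0,1,2,2,10,0,0,0,1,2,2,11,0,0,0,1,2,2,11,0,0,0,0,2,2,11,0,0,0,0,2,2,11,0,0,0,0,2,2,11,0,0,0,0,2,2,-5,0,0,0,-0.1,2,2,-40,0,0,0,-0.1,2,2,-80,0,0,0,-0.1]

```text
t: 7.48
eef_pos: [0.4695, -0.1241, 0.0818]
tcp_rot: [-0.001, 1.0, -0.0, -0.002]
wrist_force: [1.4, -0.5, -0.7]
grip_width: 0.052
grasp_force: 0.0
```

Emit:
move_arm:
  plan: [-9,-451,0,0,0,0,-0.3,-9,-451,0,0,0,0,-0.3,-9,-451,0,0,0,0,-0.3,-9,-451,0,0,0,0,-0.3,-9,-451,0,0,0,0,-0.3,-9,-451,0,0,0,0,-0.3,-9,-451,0,0,0,0,-0.3,-9,-451,0,0,0,0,-0.3,-9,-451,0,0,0,0,-0.3,-9,-451,0,0,0,0,-0.3]

```text
t: 8.32
eef_pos: [0.463, 0.2938, 0.0827]
tcp_rot: [-0.0, 1.0, -0.0, 0.0]
wrist_force: [0.5, -0.4, -0.7]
grip_width: 0.0612
grasp_force: 0.0
```

Emit:
move_arm:
  plan: [0,-36,0,0,0,0,-0.3,0,-36,0,0,0,0,-0.3,0,-36,20,0,0,0,-0.3,0,-36,40,0,0,0,-0.3,0,-36,40,0,0,0,-0.3,0,-36,40,0,0,0,-0.3]

```text
t: 8.82
eef_pos: [0.4625, 0.3267, 0.0417]
tcp_rot: [0.001, 1.0, -0.0, -0.001]
wrist_force: [0.2, -0.6, -0.6]
grip_width: 0.0608
grasp_force: 0.0
```

Emit:
move_arm:
  plan: [-2,-1,20,0,0,0,-0.3,-2,-1,35,0,0,0,-0.3,-2,-1,39,0,0,0,0,-2,-1,39,0,0,0,0,-2,-1,39,0,0,0,0.4]
  newtons: 30

```text
t: 9.23
eef_pos: [0.4623, 0.3289, 0.0045]
tcp_rot: [-0.0, 1.0, -0.0, 0.001]
wrist_force: [1.1, 0.9, 0.1]
grip_width: 0.0445
grasp_force: 0.0
```

Run:
```python
from h import *
s=r.capture("side")
a=cv2.resize(s[220:330,230:350,::-1],None,fx=5,fy=5,interpolation=cv2.INTER_CUBIC)
cv2.imwrite("pics/s7.png",cv2.convertScaleAbs(a,alpha=1.6,beta=20))
st=r.state();print(st["eef_pos"],st["wrist_force"],st["grip_width"])
```

```text
[0.46254671 0.32905526 0.00472332] [0.0273689  0.56582345 0.12186763] 0.04048609178862215
```

View pics/s7.png

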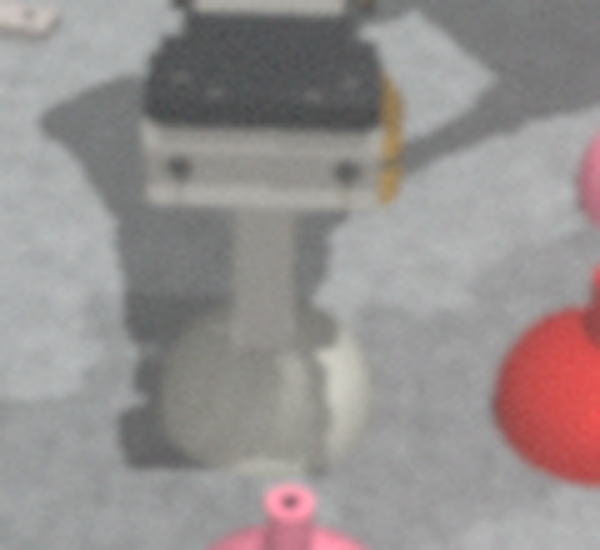

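The near finger covers the stem, centred on it at column 265. I close and lift.

Emit:
move_arm:
  plan: [0,0,1,0,0,0,1,0,0,1,0,0,0,1,0,0,1,0,0,0,1,0,0,1,0,0,0,1,0,0,1,0,0,0,1,0,0,1,0,0,0,1,0,0,1,0,0,0,1,0,0,-20,0,0,0,1,0,0,-55,0,0,0,1,0,0,-90,0,0,0,1]
  newtons: 35

```text
t: 10.12
eef_pos: [0.4596, 0.3281, 0.0926]
tcp_rot: [0.001, 1.0, -0.0, -0.002]
wrist_force: [1.9, 0.7, -1.7]
grip_width: 0.0131
grasp_force: 35.0
```

Emit:
move_arm:
  plan: [2,561,0,0,0,0,1,2,561,0,0,0,0,1,2,561,0,0,0,0,1,2,561,0,0,0,0,1,2,561,0,0,0,0,1,2,561,0,0,0,0,1,2,561,0,0,0,0,1,2,561,0,0,0,0,1,2,561,0,0,0,0,1,2,561,0,0,0,0,1]

```text
t: 10.95
eef_pos: [0.462, -0.0895, 0.0931]
tcp_rot: [-0.0, 1.0, -0.0, -0.0]
wrist_force: [-0.0, -0.7, -1.9]
grip_width: 0.0129
grasp_force: 35.0
```

Emit:
move_arm:
  plan: [0,145,0,0,0,0,1,0,145,0,0,0,0,1,0,145,0,0,0,0,1,0,145,0,0,0,0,1,0,145,20,0,0,0,1,0,145,50,0,0,0,1,0,145,65,0,0,0,1,0,145,65,0,0,0,1,0,145,65,0,0,0,1]

```text
t: 11.7
eef_pos: [0.462, -0.2323, 0.0275]
tcp_rot: [-0.001, 1.0, -0.0, -0.001]
wrist_force: [0.7, 0.1, -2.0]
grip_width: 0.0129
grasp_force: 35.0
```

Emit:
move_arm:
  plan: [0,1,8,0,0,0,1,0,1,13,0,0,0,1,0,1,15,0,0,0,1,0,1,15,0,0,0,1]

```text
t: 12.03
eef_pos: [0.4627, -0.2337, 0.0134]
tcp_rot: [0.0, 1.0, 0.0, 0.0]
wrist_force: [-0.6, -0.6, -1.4]
grip_width: 0.013
grasp_force: 35.0
```

Emit:
move_arm:
  plan: [0,0,1,0,0,0,1,0,0,1,0,0,0,0.5,0,0,1,0,0,0,0.3,0,0,1,0,0,0,0.2,0,0,1,0,0,0,0,0,0,1,0,0,0,0,0,0,-15,0,0,0,0,0,0,-50,0,0,0,-0.3,0,0,-85,0,0,0,-0.3,0,0,-85,0,0,0,-0.3]

```text
t: 12.87
eef_pos: [0.467, -0.2368, 0.1047]
tcp_rot: [0.004, 1.0, -0.0, 0.005]
wrist_force: [1.0, -0.8, 1.0]
grip_width: 0.0605
grasp_force: 0.0
```

Emit:
move_arm:
  plan: [155,-428,0,0,0,0,-0.6,155,-428,0,0,0,0,-0.6,155,-428,0,0,0,0,-0.6,155,-428,0,0,0,0,-0.6,155,-428,0,0,0,0,-0.6,155,-428,0,0,0,0,-0.6,155,-428,0,0,0,0,-0.6,155,-428,0,0,0,0,-0.6,155,-428,0,0,0,0,-0.6,155,-428,0,0,0,0,-0.6]

```text
t: 13.7
eef_pos: [0.6049, 0.16, 0.0981]
tcp_rot: [0.0, 1.0, 0.0, 0.0]
wrist_force: [-0.5, -0.7, -0.2]
grip_width: 0.0756
grasp_force: 0.0
```

Emit:
move_arm:
  plan: [14,-38,0,0,0,0,-0.6,14,-38,0,0,0,0,-0.6,14,-38,0,0,0,0,-0.6,14,-38,20,0,0,0,-0.6,14,-38,30,0,0,0,-0.6,14,-38,30,0,0,0,-0.6,14,-38,30,0,0,0,-0.6]

```text
t: 14.28
eef_pos: [0.6176, 0.1944, 0.0676]
tcp_rot: [0.0, 1.0, -0.001, -0.001]
wrist_force: [0.5, 1.0, -0.8]
grip_width: 0.0749
grasp_force: 0.0
```

Run:
```python
from h import *
s=r.capture("side");t=r.capture("top")
a=cv2.resize(s[150:270,140:270,::-1],(400,369),interpolation=cv2.INTER_CUBIC)
b=cv2.resize(s[120:220,170:350,::-1],(400,369),interpolation=cv2.INTER_CUBIC)
cv2.imwrite("pics/s8.png",cv2.convertScaleAbs(np.hstack([a,b]),alpha=1.6,beta=20))
st=r.state();print(st["eef_pos"],st["wrist_force"],st["grip_width"])
```

```text
[0.6190147  0.19498261 0.06899755] [ 0.72765734 -0.55396912  0.02241017] 0.07504066631147492
```

View pics/s8.png

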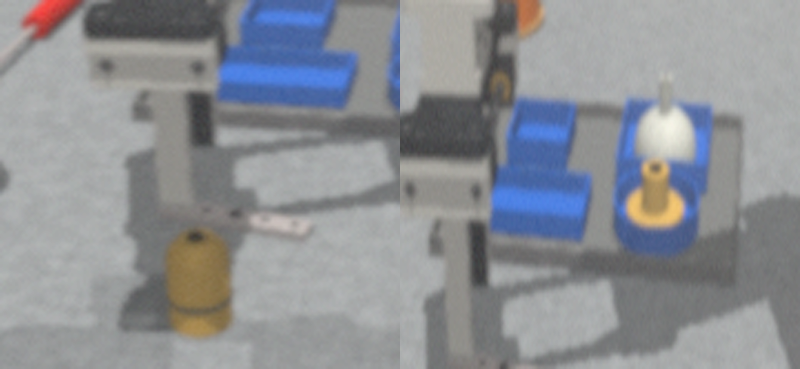

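The gallery sits in the dish and the canopy in the large bin. The finger tip (crop 175,210) seems left of the holder (197), so I compute whether that is parallax.

Run:
```python
from h import *
p=r.state()["eef_pos"]
print(p,proj("side",p+[0,.048,.04]),"seen",140+175/3.077,150+210/3.077)
for x in((.617,.1945),(.610,.1945),(.617,.2)): print(x,proj("side",[*x,.062]),proj("side",[*x,0]),"seen",140+196/3.077,150+237/3.077, 140+201/3.077,150+330/3.077)
```

```text
[0.6190147  0.19498261 0.06899755] [197.10832509 218.76530586] seen 196.873578160546 218.2482937926552
(0.617, 0.1945) [204.29020003 226.97807482] [206.20093231 253.91838426] seen 203.6984075398115 227.0230744231394 205.3233669158271 257.24731881702957
(0.61, 0.1945) [207.95516497 227.07852917] [209.75786793 254.0206149 ] seen 203.6984075398115 227.0230744231394 205.3233669158271 257.24731881702957
(0.617, 0.2) [203.81600306 228.50602108] [205.74993355 255.52942923] seen 203.6984075398115 227.0230744231394 205.3233669158271 257.24731881702957
```

It is only parallax; the tip and the holder both project where they are seen. I descend 85 mm and grip.

Emit:
move_arm:
  plan: [0,0,40,0,0,0,-0.6,0,0,70,0,0,0,-0.6,0,0,85,0,0,0,-0.6,0,0,85,0,0,0,1,0,0,85,0,0,0,1,0,0,85,0,0,0,1,0,0,85,0,0,0,1,0,0,85,0,0,0,1,0,0,85,0,0,0,1,0,0,85,0,0,0,1]
  newtons: 30

```text
t: 15.22
eef_pos: [0.6199, 0.1955, -0.015]
tcp_rot: [0.0, 1.0, 0.0, 0.002]
wrist_force: [-0.5, -2.5, 5.9]
grip_width: 0.039
grasp_force: 30.0
```

Emit:
move_arm:
  plan: [0,0,0,0,0,0,1,0,0,0,0,0,0,1]

```text
t: 15.38
eef_pos: [0.6199, 0.1955, -0.015]
tcp_rot: [0.0, 1.0, 0.0, 0.001]
wrist_force: [-0.3, -1.7, 6.0]
grip_width: 0.0388
grasp_force: 30.0
```

Emit:
move_arm:
  plan: [0,0,-40,0,0,0,1,0,0,-80,0,0,0,1,-9,441,-90,0,0,0,1,-9,441,-90,0,0,0,1,-9,441,-90,0,0,0,1,-9,441,-90,0,0,0,1,-9,441,-90,0,0,0,1,-9,441,-90,0,0,0,1,-9,441,-90,0,0,0,1,-9,441,-90,0,0,0,1]

```text
t: 16.22
eef_pos: [0.6113, -0.1388, 0.0709]
tcp_rot: [-0.0, 1.0, -0.0, 0.0]
wrist_force: [0.8, 0.8, -1.6]
grip_width: 0.0393
grasp_force: 30.0
```

Emit:
move_arm:
  plan: [-1,106,0,0,0,0,1,-1,106,0,0,0,0,1,-1,106,0,0,0,0,1,-1,106,20,0,0,0,1,-1,106,46,0,0,0,1,-1,106,46,0,0,0,1,-1,106,46,0,0,0,1]

```text
t: 16.8
eef_pos: [0.6092, -0.2424, 0.0234]
tcp_rot: [-0.001, 1.0, -0.0, -0.002]
wrist_force: [-0.3, -0.8, -0.9]
grip_width: 0.0393
grasp_force: 30.0
```

Run:
```python
from h import *
s=r.capture("side")
a=cv2.resize(s[110:200,180:300,::-1],None,fx=5,fy=5,interpolation=cv2.INTER_CUBIC)
cv2.imwrite("pics/s9.png",cv2.convertScaleAbs(a,alpha=1.6,beta=20))
st=r.state();print(st["eef_pos"],st["wrist_force"],st["grip_width"])
```

```text
[ 0.61069371 -0.24292217  0.02495113] [-0.78722676  0.10562815 -0.82531593] 0.039246203168832795
```

View pics/s9.png

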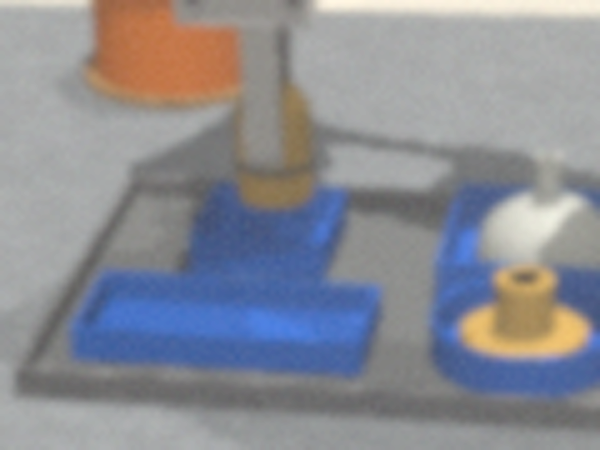

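The holder hangs upright over the small bin, at col 277 against 270. I lower, check the force, and release.

Emit:
move_arm:
  plan: [1,1,15,0,0,0,1,1,1,25,0,0,0,1,1,1,30,0,0,0,1,1,1,30,0,0,0,1]

```text
t: 17.18
eef_pos: [0.6111, -0.2436, -0.0057]
tcp_rot: [-0.0, 1.0, 0.0, -0.001]
wrist_force: [-0.4, 0.3, -1.6]
grip_width: 0.039
grasp_force: 30.0
```

Emit:
move_arm:
  plan: [0,0,1,0,0,0,1,0,0,1,0,0,0,0.05,0,0,1,0,0,0,0,0,0,1,0,0,0,-0.1,0,0,1,0,0,0,-0.1,0,0,-20,0,0,0,-0.1,0,0,-50,0,0,0,-0.1,0,0,-85,0,0,0,-0.1,0,0,-85,0,0,0,-0.1,0,0,-85,0,0,0,-0.1]

```text
t: 18.02
eef_pos: [0.6136, -0.2453, 0.0829]
tcp_rot: [0.001, 1.0, -0.0, 0.003]
wrist_force: [-0.7, 0.1, -0.3]
grip_width: 0.0516
grasp_force: 0.0
```

Emit:
move_arm:
  plan: [1,-320,0,0,0,0.265,-0.1,1,-320,0,0,0,0.265,-0.1,1,-320,0,0,0,0.265,-0.1,1,-320,0,0,0,0.265,-0.1,1,-320,0,0,0,0.265,-0.1,1,-320,0,0,0,0.265,-0.1,1,-320,0,0,0,0.265,-0.1,1,-320,40,0,0,0.265,-0.1,1,-320,60,0,0,0.265,-0.1,1,-320,60,0,0,0.265,-0.1]

```text
t: 18.85
eef_pos: [0.6066, 0.0779, 0.0137]
tcp_rot: [0.001, 0.991, -0.131, -0.006]
wrist_force: [-1.6, -0.8, -0.2]
grip_width: 0.0516
grasp_force: 0.0
```

Run:
```python
from h import *
s=r.capture("side")
a=cv2.resize(s[130:250,150:280,::-1],None,fx=4.5,fy=4.5,interpolation=cv2.INTER_CUBIC)
cv2.imwrite("pics/s10.png",cv2.convertScaleAbs(a,alpha=1.6,beta=20))
st=r.state();print(st["eef_pos"],st["tcp_rot"],st["wrist_force"],st["grip_width"])
```

```text
[0.60874654 0.07644669 0.01616799] [ 8.53929243e-04  9.91348513e-01 -1.31178896e-01 -4.41524065e-03] [-0.8235195   0.04493482  0.34605431] 0.0515996529183809
```

View pics/s10.png

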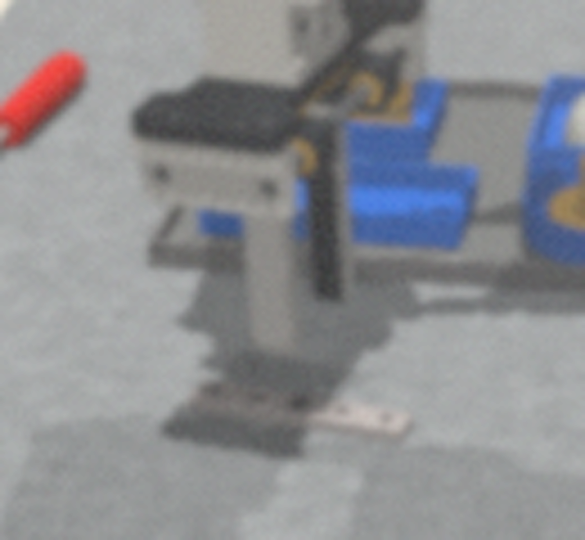

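Emit:
move_arm:
  plan: [0,0,30,0,0,0,-0.1,0,0,46,0,0,0,-0.1,0,0,46,0,0,0,-0.1,0,0,48,0,0,0,-0.1,0,0,48,0,0,0,-0.1]

```text
t: 19.32
eef_pos: [0.6141, 0.0747, -0.0268]
tcp_rot: [-0.0, 0.991, -0.133, 0.001]
wrist_force: [-0.2, -0.3, -0.1]
grip_width: 0.0516
grasp_force: 0.0
```

Run:
```python
from h import *
s=r.capture("side")
a=cv2.resize(s[180:250,170:260,::-1],None,fx=6,fy=6,interpolation=cv2.INTER_CUBIC)
cv2.imwrite("pics/s11.png",cv2.convertScaleAbs(a,alpha=1.6,beta=20))
st=r.state();print(st["eef_pos"],st["wrist_force"],st["grip_width"])
```

```text
[ 0.61433166  0.07486378 -0.02649565] [-0.39912345 -0.16368232 -0.17559174] 0.051829243289815016
```

View pics/s11.png

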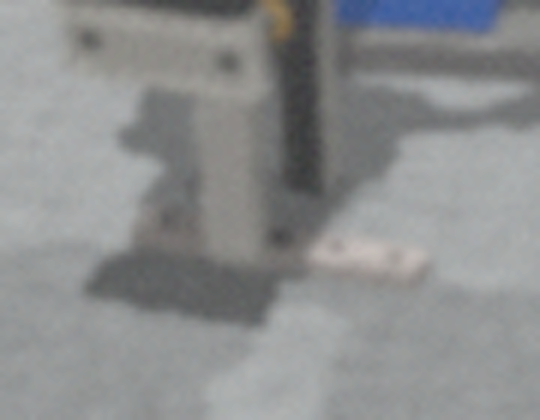

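The fingers straddle the bar, with the tip about 12 mm above the bench. I lower in small steps and watch the force.

Emit:
move_arm:
  plan: [-1,0,4,0,0,0,-0.1,-1,0,7,0,0,0,-0.1,-1,0,8,0,0,0,-0.1,-1,0,8,0,0,0,-0.1]

```text
t: 19.7
eef_pos: [0.6116, 0.0759, -0.0361]
tcp_rot: [0.0, 0.991, -0.132, -0.0]
wrist_force: [-0.1, -0.0, 0.4]
grip_width: 0.0514
grasp_force: 0.0
```

Emit:
move_arm:
  plan: [0,0,1,0,0,0,-0.1,0,0,1.5,0,0,0,1,0,0,1.5,0,0,0,1,0,0,1.5,0,0,0,1,0,0,1.5,0,0,0,1,0,0,1.5,0,0,0,1,0,0,1.5,0,0,0,1,0,0,1.5,0,0,0,1,0,0,1.5,0,0,0,1]
  newtons: 30

```text
t: 20.45
eef_pos: [0.6119, 0.0759, -0.0376]
tcp_rot: [0.0, 0.991, -0.132, 0.0]
wrist_force: [0.2, 0.0, 0.3]
grip_width: 0.0175
grasp_force: 30.0
```

Emit:
move_arm:
  plan: [0,0,-20,0,0,0,1,0,0,-50,0,0,0,1,0,0,-65,0,0,0,1,61,202,-65,0,0,-0.19,1,61,202,-65,0,0,-0.19,1,61,202,-65,0,0,-0.19,1,61,202,-65,0,0,-0.19,1,61,202,-65,0,0,-0.19,1,61,202,-65,0,0,-0.19,1,61,202,-65,0,0,-0.19,1]

```text
t: 21.28
eef_pos: [0.6177, -0.1379, 0.0271]
tcp_rot: [0.0, 0.999, -0.04, 0.0]
wrist_force: [-1.2, 1.0, -0.8]
grip_width: 0.0179
grasp_force: 30.0
```

Emit:
move_arm:
  plan: [0,0,20,0,0,0,1,0,0,32,0,0,0,1,0,0,32,0,0,0,1,0,0,32,0,0,0,1]

```text
t: 21.62
eef_pos: [0.6169, -0.1332, -0.0053]
tcp_rot: [-0.001, 0.999, -0.037, -0.001]
wrist_force: [0.7, -0.5, -0.1]
grip_width: 0.0173
grasp_force: 30.0
```

Run:
```python
from h import *
s=r.capture("side")
a=cv2.resize(s[120:200,180:320,::-1],None,fx=5,fy=5,interpolation=cv2.INTER_CUBIC)
cv2.imwrite("pics/s12.png",cv2.convertScaleAbs(a,alpha=1.6,beta=20))
st=r.state();print(st["eef_pos"],st["tcp_rot"],st["wrist_force"],st["grip_width"])
```

```text
[ 0.61786713 -0.13364847 -0.00438372] [-1.97293793e-04  9.99317398e-01 -3.69417446e-02 -8.57736385e-05] [-0.44350997 -0.05405604 -0.51247265] 0.01768102679800473
```

View pics/s12.png

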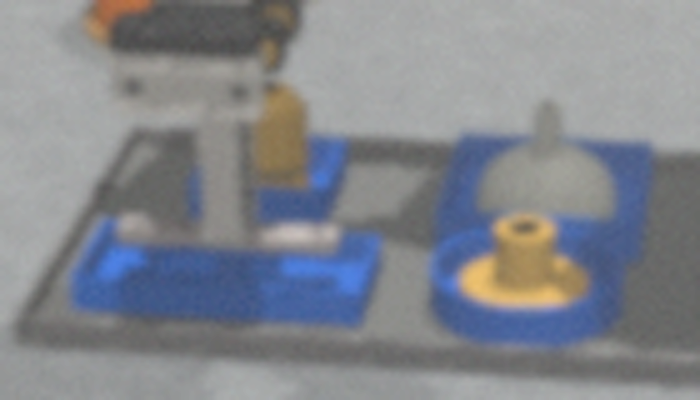

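The bar is level and aligned over the long bin, centred near col 229. I lower 24 mm, check, and release to about 31 mm so the fingers clear the walls.

Emit:
move_arm:
  plan: [0,2,12,0,0,0,1,0,2,20,0,0,0,1,0,2,24,0,0,0,1,0,2,24,0,0,0,1]

```text
t: 22.0
eef_pos: [0.6171, -0.1367, -0.0294]
tcp_rot: [-0.0, 0.999, -0.038, -0.001]
wrist_force: [-0.4, -0.6, -0.7]
grip_width: 0.0176
grasp_force: 30.0
```

Emit:
move_arm:
  plan: [0,0,0,0,0,0,0.35,0,0,0,0,0,0,0.35,0,0,0,0,0,0,0.35,0,0,0,0,0,0,0.35,0,0,-10,0,0,0,0.35,0,0,-40,0,0,0,0.35,0,0,-80,0,0,0,0.35,-80,0,-120,0,0,0,0.35,-120,0,-160,0,0,0,0.35,-160,0,-160,0,0,0,0.35]

```text
t: 22.83
eef_pos: [0.5097, -0.1294, 0.1137]
tcp_rot: [0.001, 0.999, -0.037, 0.002]
wrist_force: [-0.0, -0.5, 0.4]
grip_width: 0.0304
grasp_force: 0.0
```

Emit:
move_arm:
  plan: [-120,-40,0,0,0,0,0.35,-120,-40,0,0,0,0,0.35,-120,-40,0,0,0,0,0.35,-120,-40,0,0,0,0,0.35,-120,-40,0,0,0,0,0.35]

```text
t: 23.25
eef_pos: [0.39, -0.079, 0.1116]
tcp_rot: [0.0, 0.999, -0.037, 0.001]
wrist_force: [1.0, -0.1, 0.8]
grip_width: 0.0306
grasp_force: 0.0
```

Run:
```python
from h import *
s=r.capture("side");t=r.capture("top")
a=cv2.resize(s[120:200,180:330,::-1],(780,416),interpolation=cv2.INTER_CUBIC)
b=cv2.resize(t[110:245,130:425,::-1],(780,357),interpolation=cv2.INTER_CUBIC)
cv2.imwrite("pics/s13.png",cv2.resize(cv2.convertScaleAbs(np.vstack([a,b]),alpha=1.5,beta=15),(600,594)))
st=r.state();print(st["eef_pos"],st["wrist_force"])
```

```text
[ 0.39358913 -0.0805312   0.11183917] [-0.48449028 -0.35875981  0.71577053]
```

View pics/s13.png

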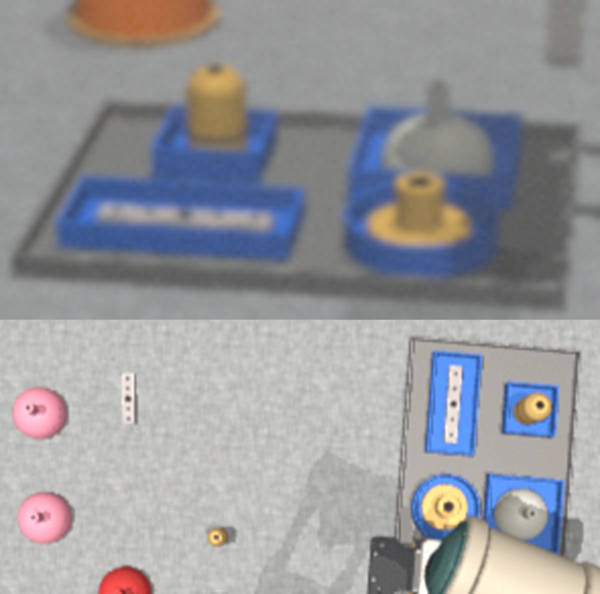

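All four parts stand or lie in their bins, near the centres. The slim holder and short bar have not moved, and the arm is clear. I hand the job in.

```bash
python3 -c "
from station import r
print(r.close_job())"
```

```text
the job is handed in; nothing more can be done
None
```

The kit is assembled and handed in at about 23 s: all four parts were in their bins in the last pictures, with the slim lampholder and short bar where they started; the judge's verdict was not shown.

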